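Seat the keyed lid on the brush-washing pot

TASK

Pick up the steel lid by its wooden grip and put it on the open brush-washing pot so that it is fully seated: level and flush on the rim all round, and let go of it. The lid sinks home only when its three tabs fall into the notches of the basket inside, so feel for them by turning the lid; lower it by hand rather than dropping it, and leave the low tin, the small screw-top pot and the paint tube where they are.

Things in the scene. Friction and masses are not known exactly. Their poses are not given: they have to be found in the camera images.
- lid: Round steel lid, 132 mm across, disc 5 mm thick, 0.2-0.4 kg; starts lying on its tabs on the table. Origin: centre of the disc's underside, z up. Under it three tabs at 0, 120 and 240 degrees from lid x, centred 48 mm from the axis (41 to 54.5), each 10 mm wide with rounded nose, reaching 18 mm below the origin. A dark rivet head on top marks each tab.
- lid_grip (a point): Middle of the lid's wooden bar grip, 24 mm straight above the lid's origin, same axes. The bar is 18 mm wide (lid x), 72 mm long (lid y) and 22 mm high, from 13 to 35 mm above the lid's origin, edges rounded.
- pot: Brush-washing pot: open, straight-sided, aluminium, 124 mm outside and 116 mm inside diameter, 80 mm high, firmly fixed. Stands left or right; the low tin has the other place. Origin: centre of its underside, z up; x points to the small wire ear (68 mm up, reaching 79 mm from the axis).
- basket_ledge (a point): Pot's axis, 72 mm up, pot's axes: level of the fixed basket's ledge ring, 8 mm below the rim. 3 notches, 16 mm wide (inner edge; wider outward), at 0, 120, 240 degrees from pot x, but all turned together by up to 0.5 rad either way (not reported). Tabs on the ledge: lid level, 10 mm too high (origin 90 mm above pot's), can be turned. Over notches it sinks by its weight to the rim (80 mm).
- low_tin: Bystander: low closed paint tin, 112 mm across, 63 mm high, loose. Origin: centre of its underside.
- small_pot: Bystander: little screw-top colour pot, 61 mm across, 70 mm high, loose. Origin: centre of its underside.
- colour_tube: Bystander: tube of paint lying on the table, 37 x 118 x 30 mm, loose. Origin: centre of its underside; its length along y.
Mind the look-alikes: they are no part of the job. Leave any green look-alike of the lid alone.

How it is judged (in metres and radians):
At the end, for the whole second after the job is handed in: The lid lies on the pot right side up with its origin 80 mm above the pot's within 3 mm, on the pot's axis within 6 mm, level within 2 degrees (0.035 rad), at rest (under 0.01 m/s and 0.1 rad/s) (z of lid in the frame of pot between 0.077 and 0.083 m and horizontal distance between lid and pot below 0.006 m and angle between lid's own z axis and vertical below 0.035 rad and linear speed of lid below 0.01 m/s and angular speed of lid below 0.1 rad/s); the robot touches nothing.
It fails at once if the lid is dropped or thrown (faster than 0.7 m/s while the fingers do not touch it) (contact force between the fingers and lid below 0.05 N and linear speed of lid above 0.7 m/s).
It fails at once if the low tin is pushed more than 30 mm from its place (distance of low_tin from where it was at the start of the episode above 0.03 m).
It fails at once if the small pot is pushed more than 30 mm from its place (distance of small_pot from where it was at the start of the episode above 0.03 m).
It fails at once if the colour tube is pushed more than 30 mm from its place (distance of colour_tube from where it was at the start of the episode above 0.03 m).
It also fails if it takes over 64 s, if anything falls off the work surface, if the arm or the gripper's body presses on something with over 40 N, if the wrist force passes 120 N, or if a joint passes its speed limit or range.

ROBOT

A 7-joint arm with a two-finger parallel gripper is mounted at the origin on a cart in front of the work surface, level with it; the furniture and walls round the work are solid. World frame = base frame: x ahead of the robot, y to its left, z up, the work surface at z = 0. Lengths are in mm, angles in rad, forces in N, time in s.
With the tool pointing down it reaches from about 400 to 875 mm from the base axis. Payload 4.4 kg.
Tool frame: the origin (TCP) lies midway between the tips of the shut fingers; the grasp point (between the pads) lies 19 mm behind it; z points along the fingers, y is the line along which they close (so a half turn about z gives the same grasp; the last joint's range is limited). The gripper opens to 85 mm and grips with 20 to 120 N. Pads are 22 mm wide; open, the fingers measure 114 mm over their backs; the gripper's body (76 mm by 85 mm) begins 54 mm behind the grasp point. The pads swing forward as they close: fully open they stand 13 mm farther back than shut.
Start: joints at [1.214, 0.628, 0.038, 1.517, -0.027, 0.996, -0.02], TCP at [186.395, -622.716, 231.313] pointing down, gripper open.
Joint ranges: [-3.06, 3.06], [-0.37, 2.12], [-1.25, 1.32], [0.18, 2.47], [-1.1, 4.24], [0.23, 1.98], [-2.94, 2.94]. Speed limits (rad/s): [2.57, 2.57, 3.14, 3.14, 3.14, 3.14, 3.14].

INTERFACE

Orientations are given as [roll, pitch, yaw] about the fixed x, y, z axes, in that order (R = Rz(yaw) Ry(pitch) Rx(roll)).
In Python, from cell import ctrl, get_image, get_calibration gives the robot as it stands.
- The arm moves only by the shell command python3 -m creep 'ROWS'. ROWS is JSON, a list of rows, each an object of numbers: "dx", "dy", "dz": the shift along the world's x, y, z normalised to -1 to 1, where 1 is 0.4 m; "rx", "ry", "rz": the turn, a rotation vector about the world's x, y, z normalised to -1 to 1, where 1 is 2 pi rad; "grip": the closure, from -1 (fully open) to 1 (shut). A call has exactly 5 rows; each row is the pose to reach, as a shift and turn from the pose commanded when the call began, turning the shorter way round; what a row does not reach only later rows make up. A row lasts 1/8 s, in which the tool goes at most 62.5 mm and 10.7 degrees, less where a joint would pass 70% of its speed; a pose out of reach is approached as far as the arm can. A call with a number of a shift or a turn outside -1 to 1 is refused whole. A call with a gripper value outside its range is refused whole. The fingers move at their own pace and stop on an object; the grip force is fixed at half the most. Time passes only in rows, so rows that repeat a pose let the fingers close, or fill a call up. It gives the time, the measured TCP pose, the force, the opening and the grip force at its end, in the units of the state.
- ctrl.read_state(): the state, without advancing time (a new reading comes with each control period).
- get_image(name): name is "scene" or "top" or "wrist"; returns the picture (384x512x3 uint8, red, green, blue); there is no depth.
- get_calibration(name): a dict with "mtx" (3x3 intrinsics, pixels), "world_from_camera" (4x4, takes a point from camera to world coordinates). Camera axes: x right, y down, z forward; pixel columns grow to the right and rows downward; lengths in mm; the calibration is good to about 2 mm. A picture is of the moment at which its call begins: read the wrist's pose just before it. get_calibration takes no time and is no camera call; for the wrist camera it gives the pose at the moment of the call.
- ctrl.finish_job(): hands the job in; it is judged then, once.
The state is a dict: "clock": time; "qpos": joint angles; "qd": joint speeds; "tau": joint torques, N m; "eef_pos": TCP position; "tool_rot": TCP orientation; "force": force on the tool from outside, world axes, zero at the start; "torque": the same for the moment, N m; "width": finger opening in mm; "gripper_force": force on a finger pad.
Only numpy, scipy, OpenCV 4.12 (cv2) and the standard library are available. Lean on these libraries where they do the work, as an engineer would, in place of code of your own. Each camera call takes 0.05 s, during which the arm holds its last target. There are 200 camera calls.

## Working session

There is one attempt and no reset: what is moved stays moved. The work goes in short steps, Python scripts to look and compute and a shell command to move; the robot and the scene stay as the last step left them, time stands still between calls to the robot, and variables do not carry over. Pictures are saved under pics/ and viewed, at most 10 in all, crops included, and the job is handed in when it is done.

```bash
ls; mkdir -p pics
python3 - <<'E'
from cell import ctrl,get_image,get_calibration
import cv2,numpy as np
a=get_image("top");b=get_image("scene")
cv2.imwrite("pics/top.png",a[:,:,::-1]);cv2.imwrite("pics/scene.png",b[:,:,::-1])
for n in("top","scene"):
  c=get_calibration(n);print(n,np.round(c["mtx"],1).tolist(),np.round(c["world_from_camera"],3).tolist())
s=ctrl.read_state();print({k:np.round(v,3).tolist() for k,v in s.items()})
E
```

```text
pics
top [[449.2, 0.0, 251.7], [0.0, 449.2, 202.1], [0.0, 0.0, 1.0]] [[-0.022, -0.995, 0.102, 382.099], [-1.0, 0.022, -0.002, 4.675], [-0.001, -0.102, -0.995, 1264.705], [0.0, 0.0, 0.0, 1.0]]
scene [[395.0, 0.0, 250.4], [0.0, 395.0, 190.5], [0.0, 0.0, 1.0]] [[-0.709, -0.437, 0.554, -106.145], [-0.705, 0.42, -0.571, 637.021], [0.017, -0.795, -0.606, 744.607], [0.0, 0.0, 0.0, 1.0]]
{'clock': 0.1, 'qpos': [1.214, 0.629, 0.038, 1.518, -0.027, 0.996, -0.02], 'qd': [-0.001, -0.001, 0.001, -0.002, -0.001, -0.002, 0.001], 'tau': [0.003, -56.453, 1.23, -19.397, 0.011, 0.005, -0.0], 'eef_pos': [186.228, -622.139, 230.463], 'tool_rot': [-3.14, 0.0, 0.291], 'force': [0.087, 0.258, 0.061], 'torque': [-0.033, 0.03, -0.028], 'gripper_force': 0.0, 'width': 85.494}
```

View pics/top.png

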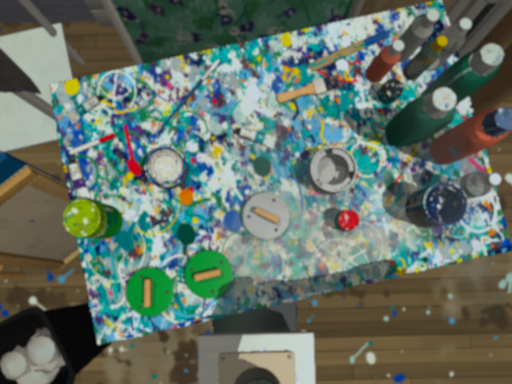

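View pics/scene.png

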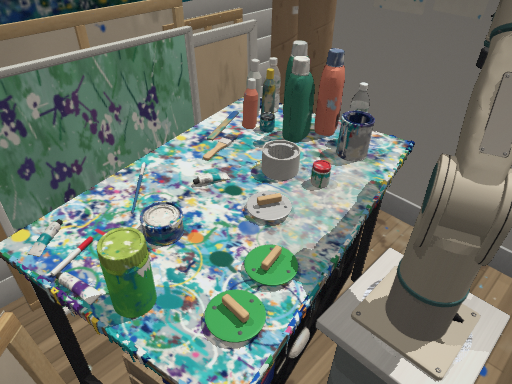

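The top view shows the lid at (266,216), the open pot at (332,170), the low tin at (165,168), the small red pot at (347,219), and two green decoy lids on the left. The scene view agrees. I'll move toward the lid, rising and turning on the way.

```bash
python3 -m creep '[{"dx":0.07,"dy":0.12,"dz":0.06,"rz":0.026,"grip":-1},{"dx":0.14,"dy":0.24,"dz":0.12,"rz":0.052,"grip":-1},{"dx":0.21,"dy":0.36,"dz":0.18,"rz":0.078,"grip":-1},{"dx":0.28,"dy":0.48,"dz":0.24,"rz":0.104,"grip":-1},{"dx":0.35,"dy":0.6,"dz":0.28,"rz":0.13,"grip":-1}]'
python3 -m creep '[{"dx":0.05,"dy":0.14,"grip":-1},{"dx":0.1,"dy":0.28,"grip":-1},{"dx":0.15,"dy":0.42,"grip":-1},{"dx":0.18,"dy":0.5,"grip":-1},{"dx":0.18,"dy":0.5,"grip":-1}]'
python3 - <<'E'
from cell import ctrl,get_image,get_calibration
import cv2,numpy as np
c=get_calibration("wrist");a=get_image("wrist")
cv2.imwrite("pics/w1.png",a[:,:,::-1]);np.savez("pics/w1.npz",im=a,m=c["mtx"],T=c["world_from_camera"])
print(np.round(c["mtx"],1).tolist(),np.round(c["world_from_camera"],3).tolist())
s=ctrl.read_state();print(s["eef_pos"],s["tool_rot"],s["qpos"])
E
```

```text
[[280.1, 0.0, 256.2], [0.0, 280.1, 191.0], [0.0, 0.0, 1.0]] [[0.286, -0.919, -0.271, 255.608], [-0.958, -0.275, -0.079, -601.26], [-0.001, 0.282, -0.959, 373.948], [0.0, 0.0, 0.0, 1.0]]
[ 186.276367   -622.25486802  230.61198875] [-3.14014726e+00 -7.37923737e-06  2.90814453e-01] [ 1.21419446  0.62913423  0.03843824  1.51810017 -0.02700902  0.99632084
 -0.01999158]$[0]: bad value
$[0]: bad value
```

View pics/w1.png

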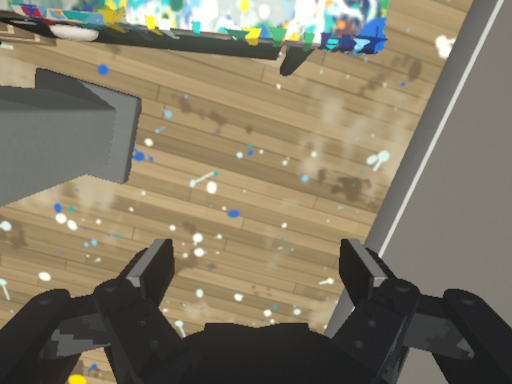

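The rows were refused, so the arm hasn't moved and the wrist still sees only floor and the table edge. The refusal is probably because every row needs all the keys.

```bash
python3 -m creep '[{"dx":0.07,"dy":0.12,"dz":0.06,"rx":0,"ry":0,"rz":0.026,"grip":-1},{"dx":0.14,"dy":0.24,"dz":0.12,"rx":0,"ry":0,"rz":0.052,"grip":-1},{"dx":0.21,"dy":0.36,"dz":0.18,"rx":0,"ry":0,"rz":0.078,"grip":-1},{"dx":0.28,"dy":0.48,"dz":0.24,"rx":0,"ry":0,"rz":0.104,"grip":-1},{"dx":0.35,"dy":0.6,"dz":0.28,"rx":0,"ry":0,"rz":0.13,"grip":-1}]'
```

```text
clock: 0.78
eef_pos: [327.3, -381.2, 344.4]
tool_rot: [3.14, 0.001, 1.113]
force: [1.1, 0.2, -0.3]
width: 85.1
gripper_force: 0.0
```

```bash
python3 -m creep '[{"dx":0.06,"dy":0.13,"dz":0,"rx":0,"ry":0,"rz":0,"grip":-1},{"dx":0.12,"dy":0.26,"dz":0,"rx":0,"ry":0,"rz":0,"grip":-1},{"dx":0.18,"dy":0.39,"dz":0,"rx":0,"ry":0,"rz":0,"grip":-1},{"dx":0.25,"dy":0.52,"dz":0,"rx":0,"ry":0,"rz":0,"grip":-1},{"dx":0.3,"dy":0.62,"dz":0,"rx":0,"ry":0,"rz":0,"grip":-1}]'
cat > shot.py <<'E'
from cell import ctrl,get_image,get_calibration
import cv2,numpy as np,sys
def shot(n,cam="wrist"):
    c=get_calibration(cam);a=get_image(cam)
    cv2.imwrite(f"pics/{n}.png",a[:,:,::-1]);np.savez(f"pics/{n}.npz",m=c["mtx"],T=c["world_from_camera"])
def load(n):
    d=np.load(f"pics/{n}.npz");return cv2.imread(f"pics/{n}.png"),d["m"],d["T"]
def ray(uv,m,T):
    d=T[:3,:3]@np.linalg.inv(m)@[*uv,1];return T[:3,3],d/np.linalg.norm(d)
def plane(uv,m,T,z):
    o,d=ray(uv,m,T);return o+d*(z-o[2])/d[2]
def tri(rays):
    A=0;b=0
    for o,d in rays:
        P=np.eye(3)-np.outer(d,d);A=A+P;b=b+P@o
    return np.linalg.solve(A,b)
if __name__=="__main__":
    shot(sys.argv[1]);s=ctrl.read_state();print(s["eef_pos"],s["tool_rot"],s["clock"])
E
python3 shot.py w2
```

```text
clock: 1.4
eef_pos: [447.1, -132.2, 343.4]
tool_rot: [3.141, -0.0, 1.109]
force: [0.3, -0.8, -0.7]
width: 85.6
gripper_force: 0.0
[ 449.78879289 -125.96885331  343.67264834] [ 3.14080298 -0.00569647  1.11694716] 1.45
```

View pics/w2.png

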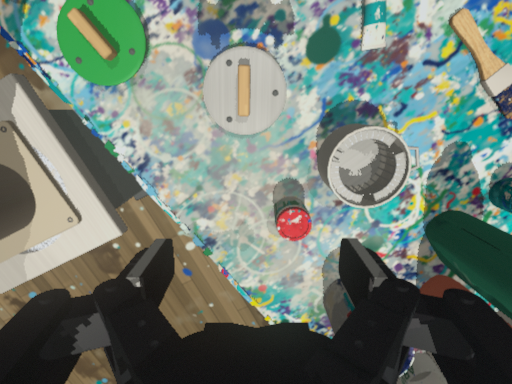

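Wrist view: lid centre at about (245,90) with rivets at (230,63), (229,119) and (270,91). The pot rim is at about (368,166) with its ear at (415,156), and the small red pot is at (292,223).

Run:
```python
from shot import *
im,m,T=load("w2");
for n,uv,z in(("lid",(245,90),20),("grip",(244,90),53),("pot",(368,166),80),("ear",(416,155),68),("small",(292,223),70),("riv",(230,63),23),("riv",(269,91),23),("riv",(229,119),23)):print(n,plane(uv,m,T,z).round(1))
print(T[:3,3].round(1))
```

```text
lid [476.6 -34.5  20. ]
grip [475.5 -36.2  53. ]
pot [ 591.2 -213.8   80. ]
ear [ 664.9 -234.4   68. ]
small [ 452.7 -250.8   70. ]
riv [473.8   9.9  23. ]
riv [509.5 -52.8  23. ]
riv [433.6 -62.3  23. ]
[479.6 -67.4 486.9]
```

```bash
python3 -m creep '[{"dx":0.1,"dy":-0.1,"dz":-0.05,"rx":0,"ry":0,"rz":0,"grip":-1},{"dx":0.2,"dy":-0.2,"dz":-0.1,"rx":0,"ry":0,"rz":0,"grip":-1},{"dx":0.32,"dy":-0.3,"dz":-0.16,"rx":0,"ry":0,"rz":0,"grip":-1},{"dx":0.32,"dy":-0.3,"dz":-0.24,"rx":0,"ry":0,"rz":0,"grip":-1},{"dx":0.32,"dy":-0.3,"dz":-0.25,"rx":0,"ry":0,"rz":0,"grip":-1}]'
python3 shot.py w3
```

```text
clock: 2.08
eef_pos: [572.5, -254.6, 240.1]
tool_rot: [-3.135, 0.0, 1.107]
force: [0.1, 1.1, 0.2]
width: 85.3
gripper_force: 0.0
[ 573.05089334 -254.2438897   241.60959436] [-3.13739487e+00  9.62996475e-05  1.10778939e+00] 2.125
```

View pics/w3.png

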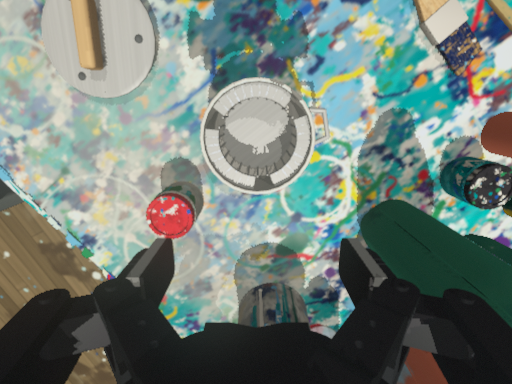

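The pot rim centre is near (259,136), the ear is at (320,123), and one dark notch shows at about (263,182). I'll enlarge that area.

Run:
```python
from shot import *
im,m,T=load("w3")
c=im[70:205,190:340];c=cv2.resize(c,None,fx=4.3,fy=4.3,interpolation=cv2.INTER_CUBIC)
c=np.clip(c.astype(float)*1.3,0,255).astype("uint8");cv2.imwrite("pics/w3c.png",c);print(c.shape)
```

```text
(580, 645, 3)
```

View pics/w3c.png

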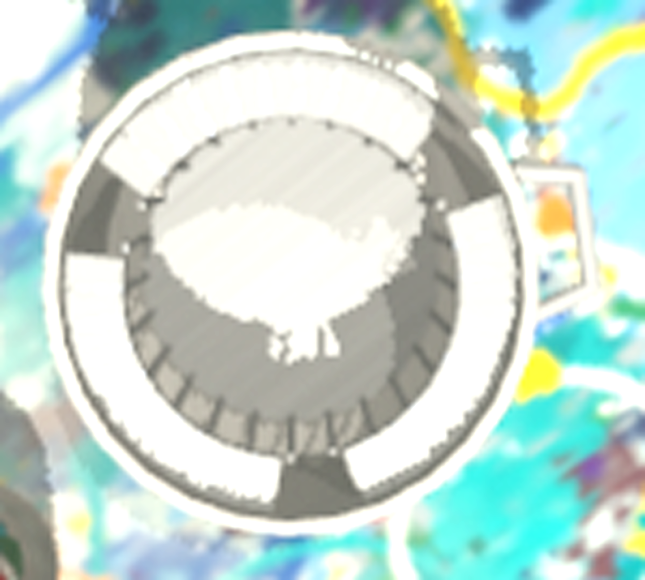

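Three notches are clear in the crop, at about (312,475), (455,160) and (110,220), with the ear on the right at (560,240). Next I compute the geometry.

Run:
```python
from shot import *
# pot rim & lid centres by Hough circle in the two wrist views
R={}
for n,name,box,r in(("w2","pot",(315,115,430,215),(36,50)),("w3","pot",(190,70,340,205),(50,62)),("w2","lid",(190,30,300,150),(36,50)),("w3","lid",(30,0,175,110),(52,66))):
    im,m,T=load(n);x0,y0,x1,y1=box
    g=cv2.resize(cv2.cvtColor(im[y0:y1,x0:x1],6),None,fx=4,fy=4,interpolation=2);g=cv2.GaussianBlur(g,(0,0),2)
    h=cv2.HoughCircles(g,cv2.HOUGH_GRADIENT,1,400,param1=80,param2=20,minRadius=r[0]*4,maxRadius=r[1]*4)
    x,y,q=h[0][0]/4;uv=(x+x0-.375,y+y0-.375);R.setdefault(name,[]).append(ray(uv,m,T));print(n,name,np.round(uv,1),round(q,1),plane(uv,m,T,80 if name=="pot" else 23).round(1))
for k in R:print(k,tri(R[k]).round(1))
im,m,T=load("w3");cr=lambda p:((p[0]+.5)/4.3-.5+190,(p[1]+.5)/4.3-.5+70)
print("ear",plane(cr((592,225)),m,T,68).round(1))
P=[[(280,457),(275,500),(345,458),(358,490)],[(424,140),(440,105),(450,212),(495,195)],[(155,197),(105,162),(124,257),(66,255)]]
W=[[plane(cr(p),m,T,72)[:2] for p in q] for q in P]
c=np.array([591.,-214.])
for q in W:
    for p in q:print(np.round(p,1),round(np.hypot(*(p-c)),1),round(np.degrees(np.arctan2(*(p-c)[::-1])),1))
# grip bar (wood colour) in w2 and top
shot("t2","top")
for n,c0 in(("w2",(245,90)),("t2",(266,216))):
    im,m,T=load(n);hsv=cv2.cvtColor(im,40);M=cv2.inRange(hsv,(8,60,90),(28,255,255))
    k=np.zeros_like(M);cv2.circle(k,c0,38 if n=="w2" else 20,255,-1);M&=k
    cs=max(cv2.findContours(M,0,1)[0],key=cv2.contourArea);b=cv2.minAreaRect(cs);print(n,b)
    bp=cv2.boxPoints(b);e=sorted([(np.hypot(*(bp[i]-bp[(i+1)%4])),i) for i in range(4)])[:2]
    E=[(bp[i]+bp[(i+1)%4])/2 for _,i in e];w=[plane(p,m,T,53) for p in E];d=w[0]-w[1];print("grip",plane(b[0],m,T,50).round(1),np.hypot(*d[:2]).round(1),np.degrees(np.arctan2(d[1],d[0])).round(1))
```

```text
w2 pot [373.5 172.5] 46.6 [ 595.2 -226.7   80. ]
w3 pot [257.2 136. ] 54.2 [ 592.5 -215.2   80. ]
w2 lid [242.   83.8] 37.6 [476.6 -24.5  23. ]
w3 lid [93.  37.8] 65.8 [469.9 -34.2  23. ]
pot [ 591.2 -215.8  101.4]
lid [472.7 -28.6  20.2]
ear [ 667.3 -236.9   68. ]
[ 569.5 -254.7] 46.0 -117.8
[ 563.  -264.7] 57.9 -118.9
[ 584.9 -262.7] 49.0 -97.2
[ 584.1 -272.1] 58.5 -96.7
[ 637.3 -198.9] 48.7 18.0
[ 644.3 -193.3] 57.1 21.3
[ 635.9 -217.5] 45.1 -4.4
[ 647.7 -218.8] 56.9 -4.8
[ 571.6 -181.2] 38.2 120.6
[ 564.5 -168.2] 52.9 120.1
[ 557.6 -190.6] 40.8 145.0
[ 544.6 -183.5] 55.5 146.7
w2 ((243.5, 90.0), (50.0, 11.0), 90.0)
grip [474.8 -35.7  50. ] 68.8 62.8
t2 ((266.00006103515625, 214.50003051757812), (26.385601043701172, 6.260990142822266), 26.56505012512207)
grip [471.6 -35.1  50. ] 71.3 62.1
```

```bash
python3 -m creep '[{"dx":-0.06,"dy":0.13,"dz":0,"rx":0,"ry":0,"rz":0,"grip":-1},{"dx":-0.12,"dy":0.26,"dz":0,"rx":0,"ry":0,"rz":0,"grip":-1},{"dx":-0.18,"dy":0.39,"dz":-0.06,"rx":0,"ry":0,"rz":0,"grip":-1},{"dx":-0.25,"dy":0.52,"dz":-0.12,"rx":0,"ry":0,"rz":0,"grip":-1},{"dx":-0.25,"dy":0.55,"dz":-0.23,"rx":0,"ry":0,"rz":0,"grip":-1}]'
python3 -m creep '[{"dx":0,"dy":0,"dz":0,"rx":0,"ry":0,"rz":0,"grip":-1},{"dx":0,"dy":0,"dz":0,"rx":0,"ry":0,"rz":0,"grip":-1},{"dx":0,"dy":0,"dz":0,"rx":0,"ry":0,"rz":0,"grip":-1},{"dx":0,"dy":0,"dz":0,"rx":0,"ry":0,"rz":0,"grip":-1},{"dx":0,"dy":0,"dz":0,"rx":0,"ry":0,"rz":0,"grip":-1}]'
python3 shot.py w4
```

```text
clock: 2.8
eef_pos: [474.7, -31.1, 154.2]
tool_rot: [3.136, -0.003, 1.113]
force: [1.4, -1.3, -0.7]
width: 85.5
gripper_force: 0.0
clock: 3.42
eef_pos: [474.7, -35.2, 151.8]
tool_rot: [3.141, -0.0, 1.107]
force: [0.3, 0.0, 0.3]
width: 85.3
gripper_force: 0.0
[474.59339773 -35.05833658 151.60103602] [ 3.14106561e+00 -2.05037684e-04  1.10695258e+00] 3.475
```

View pics/w4.png

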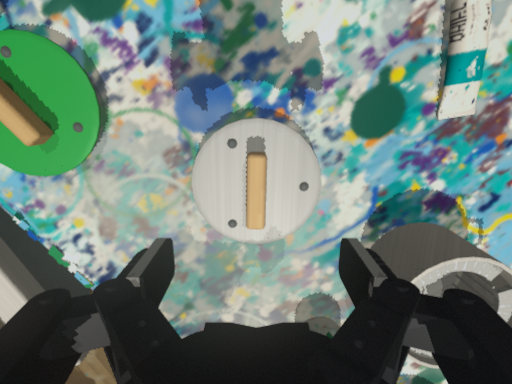

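The lid is centred near (257,180), its bar runs from (257,152) to (257,229), and the rivets are at (232,143), (304,187) and (233,224). I measure it from this view together with w2.

Run:
```python
from shot import *
riv=[]
D={}
for n,c0,s,rv in(("w2",(245,90),38,[(230,63),(269,91),(229,119)]),("w4",(257,190),50,[(232,143),(304,187),(233,224)])):
    im,m,T=load(n);hsv=cv2.cvtColor(im,40);M=cv2.inRange(hsv,(8,50,60),(28,255,255))
    k=np.zeros_like(M);cv2.circle(k,c0,s,255,-1);M&=k
    cs=max(cv2.findContours(M,0,1)[0],key=cv2.contourArea);b=cv2.minAreaRect(cs);print(n,b)
    x,y,w,h=cv2.boundingRect(cs);E=[(x+(w-1)/2,y),(x+(w-1)/2,y+h-1)]
    L=[ray(p,m,T) for p in E]
    rr=[]
    g=255-cv2.cvtColor(im,6).astype(float)
    for u,v in rv:
        p=g[v-6:v+7,u-6:u+7];p=np.clip(p-np.percentile(p,75)-20,0,None);yy,xx=np.mgrid[-6:7,-6:7]
        rr.append((u+(p*xx).sum()/p.sum(),v+(p*yy).sum()/p.sum()))
    L+=[ray(p,m,T) for p in rr];D[n]=L
    W=[plane(p,m,T,24) for p in rr];print(np.round(rr,1).tolist(),np.round(W,1).tolist(),"mean",np.mean(W,0).round(1))
    o=np.mean(W,0);print([np.degrees(np.arctan2(*(w-o)[1::-1])).round(1) for w in W])
    W=[plane(p,m,T,53) for p in E];d=W[0]-W[1];print("bar",np.mean(W,0).round(1),np.hypot(*d[:2]).round(1),np.degrees(np.arctan2(d[1],d[0])).round(1))
for i in range(5):print(tri([D["w2"][i],D["w4"][i]]).round(1))
# pot rim ellipse in w3: outer edge
```

```text
w2 ((243.5, 90.0), (51.99999237060547, 10.999998092651367), 90.0)
[[228.5, 62.3], [273.9, 92.4], [228.8, 118.7]] [[472.3, 11.7, 24.0], [515.4, -58.1, 24.0], [433.6, -61.9, 24.0]] mean [473.8 -36.1  24. ]
[np.float64(91.8), np.float64(-27.8), np.float64(-147.3)]
bar [474.4 -36.7  53. ] 71.6 62.8
w4 ((256.0, 190.0), (76.0, 20.0), 90.0)
[[nan, nan], [302.0, 183.0], [231.8, 220.7]] [[nan, nan, nan], [516.5, -55.0, 24.0], [434.6, -59.3, 24.0]] mean [nan nan nan]
[np.float64(nan), np.float64(nan), np.float64(nan)]
bar [475.2 -34.6  53. ] 71.4 63.3
[490.8  -3.7  45.7]
[457.9 -68.6  47.7]
[nan nan nan]
[516.5 -57.9  14.5]
[432.8 -61.7  16.9]<stdin>:14: RuntimeWarning: invalid value encountered in scalar divide
```

```bash
python3 -m creep '[{"dx":0,"dy":0,"dz":-0.09,"rx":0,"ry":0,"rz":0,"grip":-1},{"dx":0,"dy":0,"dz":-0.18,"rx":0,"ry":0,"rz":0,"grip":-1},{"dx":0,"dy":0,"dz":-0.26,"rx":0,"ry":0,"rz":0,"grip":-1},{"dx":0,"dy":0,"dz":-0.29,"rx":0,"ry":0,"rz":0,"grip":-1},{"dx":0,"dy":0,"dz":-0.305,"rx":0,"ry":0,"rz":0,"grip":-1}]'
python3 -m creep '[{"dx":0,"dy":0,"dz":0,"rx":0,"ry":0,"rz":0,"grip":-1},{"dx":0,"dy":0,"dz":0,"rx":0,"ry":0,"rz":0,"grip":1},{"dx":0,"dy":0,"dz":0,"rx":0,"ry":0,"rz":0,"grip":1},{"dx":0,"dy":0,"dz":0,"rx":0,"ry":0,"rz":0,"grip":1},{"dx":0,"dy":0,"dz":0,"rx":0,"ry":0,"rz":0,"grip":1}]'
python3 -m creep '[{"dx":0,"dy":0,"dz":0,"rx":0,"ry":0,"rz":0,"grip":1},{"dx":0,"dy":0,"dz":0,"rx":0,"ry":0,"rz":0,"grip":1},{"dx":0,"dy":0,"dz":0,"rx":0,"ry":0,"rz":0,"grip":1},{"dx":0,"dy":0,"dz":0,"rx":0,"ry":0,"rz":0,"grip":1},{"dx":0,"dy":0,"dz":0,"rx":0,"ry":0,"rz":0,"grip":1}]'
```

```text
clock: 4.1
eef_pos: [474.5, -34.7, 29.1]
tool_rot: [-3.141, 0.0, 1.108]
force: [-0.2, -0.9, 0.3]
width: 85.1
gripper_force: 0.0
clock: 4.72
eef_pos: [474.6, -34.7, 29.7]
tool_rot: [3.141, -0.0, 1.107]
force: [-1.0, 0.2, 4.6]
width: 17.0
gripper_force: 59.0
clock: 5.35
eef_pos: [474.6, -34.8, 29.7]
tool_rot: [3.141, -0.0, 1.108]
force: [0.7, -0.0, 5.5]
width: 17.0
gripper_force: 59.1
```

```bash
python3 -m creep '[{"dx":0,"dy":0,"dz":0.05,"rx":0,"ry":0,"rz":0,"grip":1},{"dx":0,"dy":0,"dz":0.14,"rx":0,"ry":0,"rz":0,"grip":1},{"dx":0,"dy":0,"dz":0.26,"rx":0,"ry":0,"rz":0,"grip":1},{"dx":0,"dy":0,"dz":0.38,"rx":0,"ry":0,"rz":0,"grip":1},{"dx":0,"dy":0,"dz":0.42,"rx":0,"ry":0,"rz":0,"grip":1}]'
python3 - <<'E'
from shot import *
from scipy.optimize import least_squares as ls
im,m,T=load("w3");cr=lambda p:((p[0]+.5)/4.3-.5+190,(p[1]+.5)/4.3-.5+70)
def fit(P,z):
    W=np.array([plane(cr(p),m,T,z)[:2] for p in P]);r=ls(lambda q:np.hypot(*(W-q[:2]).T)-q[2],[590,-214,60]);print(r.x.round(1),r.fun.round(1));return r.x[:2]
fit([(275,500),(358,490),(440,105),(495,195),(105,162),(66,255)],72)
# auto: rim outer = outermost bright, low-sat pixel per angle inside 50..60 px
hsv=cv2.cvtColor(im,40);M=cv2.inRange(hsv,(0,0,170),(180,45,255));n,l,s,_=cv2.connectedComponentsWithStats(M)
M=(cv2.morphologyEx(M,cv2.MORPH_OPEN,np.ones((2,2)))>0);c0=np.array([257.5,135.5]);O=[]
for a in np.radians(np.arange(0,360,6)):
    rs=np.arange(50,61,.25);q=[M[int(round(c0[1]+r*np.sin(a))),int(round(c0[0]+r*np.cos(a)))] for r in rs]
    if any(q) and not q[-1]:O.append(c0+(rs[np.nonzero(q)[0][-1]])*np.array([np.cos(a),np.sin(a)]))
W=np.array([plane(p,m,T,80)[:2] for p in O]);r=ls(lambda q:np.hypot(*(W-q[:2]).T)-62,[590,-214],loss="soft_l1",f_scale=.7);print(len(O),r.x.round(1),np.median(abs(r.fun)))
c=r.x
E
```

```text
clock: 5.98
eef_pos: [475.4, -34.7, 199.7]
tool_rot: [3.138, -0.002, 1.107]
force: [1.1, 1.1, -1.6]
width: 17.1
gripper_force: 59.0
[ 591.8 -216.2   56.4] [-0.1 -0.   0.8 -0.5 -1.2  1. ]
42 [ 591.2 -219.6] 0.30909079029819253
```

Run:
```python
from shot import *
from scipy.optimize import least_squares as ls
_,m,T=load("t2");im=cv2.imread("pics/top.png")
c=im[140:200,300:365];cv2.imwrite("pics/topc.png",cv2.resize(c,None,fx=8,fy=8,interpolation=cv2.INTER_CUBIC))
i3,m3,T3=load("w3")
# overlay candidate rim circles in w3
def proj(P,m,T):
    q=np.linalg.inv(T)@np.r_[P,1];q=m@q[:3];return q[:2]/q[2]
def draw(im,m,T,x0,y0,x1,y1,f):
    v=cv2.resize(im[y0:y1,x0:x1],None,fx=f,fy=f,interpolation=cv2.INTER_CUBIC)
    for c,col in(((591.2,-219.6),(0,0,255)),((592,-215.5),(255,0,0))):
        p=np.array([(proj([c[0]+62*np.cos(a),c[1]+62*np.sin(a),80],m,T)-[x0,y0]+.5)*f-.5 for a in np.linspace(0,6.28,90)])
        cv2.polylines(v,[np.round(p).astype(int)],True,col,1)
    return v
A=draw(i3,m3,T3,190,70,340,205,2.7);B=draw(im,m,T,300,140,365,200,6)
h=max(A.shape[0],B.shape[0]);z=lambda v:cv2.copyMakeBorder(v,0,h-v.shape[0],0,0,0)
o=np.hstack([z(A),z(B)]);print(o.shape);cv2.imwrite("pics/ov.png",o)
```

```text
(364, 795, 3)
```

View pics/ov.png

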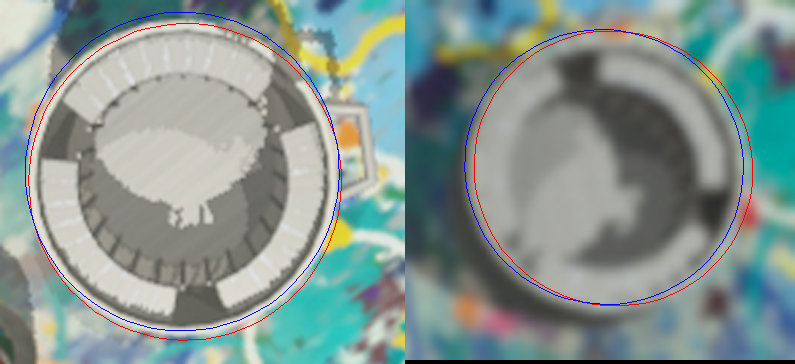

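The overlay puts the rim between the two circles, so the pot centre is about (591,-216). The notches sit at about 11° (mod 120) and the lid tabs at -26.6°, so I turn by +37.7°.

```bash
python3 -m creep '[{"dx":0.06,"dy":-0.1,"dz":0,"rx":0,"ry":0,"rz":0.024,"grip":1},{"dx":0.13,"dy":-0.2,"dz":0,"rx":0,"ry":0,"rz":0.048,"grip":1},{"dx":0.19,"dy":-0.3,"dz":0,"rx":0,"ry":0,"rz":0.072,"grip":1},{"dx":0.25,"dy":-0.4,"dz":0,"rx":0,"ry":0,"rz":0.095,"grip":1},{"dx":0.29,"dy":-0.4525,"dz":0,"rx":0,"ry":0,"rz":0.105,"grip":1}]'
python3 -m creep '[{"dx":0,"dy":0,"dz":-0.06,"rx":0,"ry":0,"rz":0,"grip":1},{"dx":0,"dy":0,"dz":-0.12,"rx":0,"ry":0,"rz":0,"grip":1},{"dx":0,"dy":0,"dz":-0.17,"rx":0,"ry":0,"rz":0,"grip":1},{"dx":0,"dy":0,"dz":-0.18,"rx":0,"ry":0,"rz":0,"grip":1},{"dx":0,"dy":0,"dz":-0.18,"rx":0,"ry":0,"rz":0,"grip":1}]'
python3 shot.py w5
python3 - <<'E'
from shot import *
print(ctrl.read_state()["force"].round(1));shot("t3","top");shot("s3","scene")
a=cv2.imread("pics/w5.png");t=cv2.imread("pics/t3.png")[130:210,290:375];s=cv2.imread("pics/s3.png")[100:220,220:350]
h=360;f=lambda v:cv2.resize(v,(int(v.shape[1]*h/v.shape[0]),h))
cv2.imwrite("pics/c3.png",np.hstack([f(t),f(s)]))
E
```

```text
clock: 6.6
eef_pos: [590.0, -219.1, 196.0]
tool_rot: [-3.14, 0.0, 1.766]
force: [-0.2, 1.1, -2.1]
width: 16.9
gripper_force: 59.0
clock: 7.22
eef_pos: [590.3, -215.6, 125.2]
tool_rot: [-3.141, -0.0, 1.767]
force: [0.2, -0.6, -1.5]
width: 16.7
gripper_force: 58.9
[ 590.73648361 -215.71664068  125.7763709 ] [3.14095792e+00 1.95945241e-04 1.76737857e+00] 7.275
[ 0.2  0.1 -1.9]
```

View pics/c3.png

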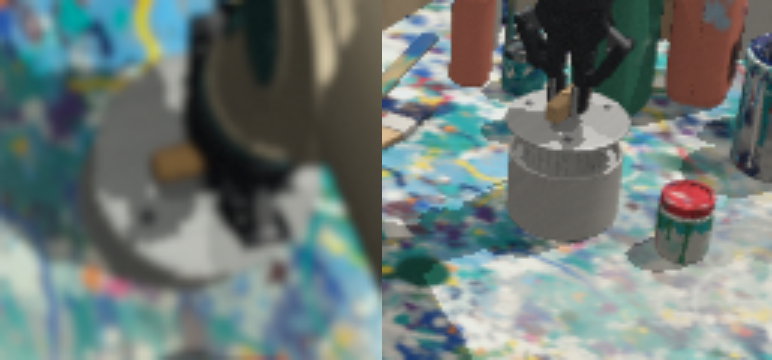

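The lid is held level above the pot and looks centred; the scene crop has the lid at about (569,115) and the pot at about (565,180). Now I lower it slowly, watching the force.

```bash
python3 -m creep '[{"dx":0,"dy":0,"dz":-0.02,"rx":0,"ry":0,"rz":0,"grip":1},{"dx":0,"dy":0,"dz":-0.04,"rx":0,"ry":0,"rz":0,"grip":1},{"dx":0,"dy":0,"dz":-0.05,"rx":0,"ry":0,"rz":0,"grip":1},{"dx":0,"dy":0,"dz":-0.055,"rx":0,"ry":0,"rz":0,"grip":1},{"dx":0,"dy":0,"dz":-0.055,"rx":0,"ry":0,"rz":0,"grip":1}]'
python3 -m creep '[{"dx":0,"dy":0,"dz":-0.004,"rx":0,"ry":0,"rz":0,"grip":1},{"dx":0,"dy":0,"dz":-0.007,"rx":0,"ry":0,"rz":0,"grip":1},{"dx":0,"dy":0,"dz":-0.01,"rx":0,"ry":0,"rz":0,"grip":1},{"dx":0,"dy":0,"dz":-0.01,"rx":0,"ry":0,"rz":0,"grip":1},{"dx":0,"dy":0,"dz":-0.01,"rx":0,"ry":0,"rz":0,"grip":1}]'
```

```text
clock: 8.0
eef_pos: [590.4, -215.6, 103.2]
tool_rot: [-3.141, -0.0, 1.767]
force: [-0.2, -0.4, -1.6]
width: 17.0
gripper_force: 58.9
clock: 8.62
eef_pos: [590.4, -215.7, 99.3]
tool_rot: [3.142, -0.0, 1.767]
force: [0.2, 0.1, -3.1]
width: 17.1
gripper_force: 58.9
```

There's no contact below ledge level (99.3 against 101.7), so the tabs seem to be in the notches. I continue down.

```bash
python3 -m creep '[{"dx":0,"dy":0,"dz":-0.003,"rx":0,"ry":0,"rz":0,"grip":1},{"dx":0,"dy":0,"dz":-0.006,"rx":0,"ry":0,"rz":0,"grip":1},{"dx":0,"dy":0,"dz":-0.009,"rx":0,"ry":0,"rz":0,"grip":1},{"dx":0,"dy":0,"dz":-0.01,"rx":0,"ry":0,"rz":0,"grip":1},{"dx":0,"dy":0,"dz":-0.01,"rx":0,"ry":0,"rz":0,"grip":1}]'
python3 -m creep '[{"dx":0,"dy":0,"dz":-0.003,"rx":0,"ry":0,"rz":0,"grip":1},{"dx":0,"dy":0,"dz":-0.006,"rx":0,"ry":0,"rz":0,"grip":1},{"dx":0,"dy":0,"dz":-0.009,"rx":0,"ry":0,"rz":0,"grip":1},{"dx":0,"dy":0,"dz":-0.009,"rx":0,"ry":0,"rz":0,"grip":1},{"dx":0,"dy":0,"dz":-0.009,"rx":0,"ry":0,"rz":0,"grip":1}]'
```

```text
clock: 9.25
eef_pos: [590.4, -215.7, 95.3]
tool_rot: [-3.142, -0.0, 1.767]
force: [-0.6, 0.3, -3.2]
width: 16.9
gripper_force: 58.9
clock: 9.88
eef_pos: [590.4, -215.7, 91.9]
tool_rot: [-3.142, 0.0, 1.767]
force: [-0.7, 0.2, 1.1]
width: 16.9
gripper_force: 59.5
```

Force rose at TCP 91.9, which matches the seated height of about 91.7. I release and back away straight up.

```bash
python3 -m creep '[{"dx":0,"dy":0,"dz":0,"rx":0,"ry":0,"rz":0,"grip":0.6},{"dx":0,"dy":0,"dz":0,"rx":0,"ry":0,"rz":0,"grip":0},{"dx":0,"dy":0,"dz":0,"rx":0,"ry":0,"rz":0,"grip":0},{"dx":0,"dy":0,"dz":0,"rx":0,"ry":0,"rz":0,"grip":0},{"dx":0,"dy":0,"dz":0,"rx":0,"ry":0,"rz":0,"grip":0}]'
python3 -m creep '[{"dx":0,"dy":0,"dz":0.03,"rx":0,"ry":0,"rz":0,"grip":0},{"dx":0,"dy":0,"dz":0.08,"rx":0,"ry":0,"rz":0,"grip":0},{"dx":0,"dy":0,"dz":0.18,"rx":0,"ry":0,"rz":0,"grip":0},{"dx":0,"dy":0,"dz":0.28,"rx":0,"ry":0,"rz":0,"grip":0},{"dx":0,"dy":0,"dz":0.3,"rx":0,"ry":0,"rz":0,"grip":0}]'
python3 shot.py w6
python3 - <<'E'
from shot import *
shot("s6","scene")
a=cv2.imread("pics/w6.png");s=cv2.imread("pics/s6.png")[120:200,240:340]
cv2.imwrite("pics/c6.png",np.hstack([cv2.resize(a,(400,300)),cv2.resize(s,(375,300),interpolation=2)]))
E
```

```text
clock: 10.5
eef_pos: [590.4, -215.7, 91.7]
tool_rot: [3.142, -0.0, 1.767]
force: [0.5, 0.4, -0.0]
width: 42.7
gripper_force: 0.0
clock: 11.12
eef_pos: [592.6, -215.9, 216.5]
tool_rot: [3.135, 0.003, 1.767]
force: [0.6, -0.3, -0.4]
width: 43.0
gripper_force: 0.0
[ 592.00624078 -215.96353261  215.62253943] [3.13656880e+00 2.83769413e-03 1.76719054e+00] 11.175
```

View pics/c6.png

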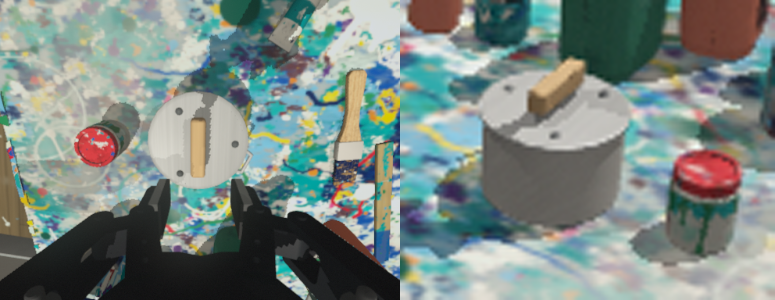

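The lid at (557,108) in the scene crop lies flush and level on the pot with no gap. In the wrist view at (198,140) it is centred, and the gripper is clear of it.

```bash
python3 -c "
from cell import ctrl
print(ctrl.finish_job())"
```

```text
the job is handed in; nothing more can be done
None
```

The lid is on the pot with its tabs in the notches, looks flush and level in the last camera views, and has been let go; I handed the job in at about 11 s, but the hand-in returned no verdict.

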